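# Aim the rotary inspection table and lock it

### The job

Turn the small rotary table by pushing one of its arms with a fingertip until the long arrow-headed arm points straight at the middle of the V-block that serves as its datum, then push the lock lever round until it is home against its stop. Only push: lift nothing, do not touch the elbow adapter that rides on the table, and leave the table's heavy base and the things standing round it where they are.

Things in the scene. Friction and masses are not known exactly. Their poses are not given: they have to be found in the camera images.
- stage: heavy loose grey cast base (6 kg, not screwed down). Origin: on the worktop under the turning axis, z up. Round foot 110 mm across, 14 mm thick, with a tongue 56 mm wide and 14 mm thick along its own -x out to x = -140 mm; the lock lever's pivot stands on the tongue at x = -115 mm, y = 0.
- turntable (a joint): angle of the turning table about the base's vertical z axis, rad, growing anticlockwise from above: the direction of the long arrow arm in the base's own frame (0: along the base's +x). It turns either way without a stop within reach and stays where it is left: friction about 0.07 N m, some 1 N at an arm's end.
- arrow_tip (a point): point of the cone on the long arm, 90 mm from the turning axis, 38 mm above the worktop; its x axis points outward along the arm, y left, z up. The arm is a level 10 mm round bar; the cone starts at radius 68 mm, 18 mm thick. Two short bars at the same height, at +120 and -120 degrees from it, end in black 16 mm balls, outermost 70 mm from the axis.
- table_centre (a point): centre of the turning table's top face, on the turning axis, 46 mm above the worktop. The steel disc is 76 mm across and 18 mm thick. Under the bars there is only the base's round foot, top at 14 mm.
- lock_lever (a joint): angle of the lock lever about a vertical axis, rad, anticlockwise from above as it grows: 0 to 0.2 unlocked, 1.1 home against its stop. At 0 it points to -2.7 rad in the base's own frame (0: base +x, anticlockwise positive), at 1.1 to -1.6 rad. Friction only (0.06 N m, about 1.5 N at the knob): it stays where it is left, and does not really brake the table.
- lever_pivot (a point): on the lever's pivot axis, at the height of the lever bar, 40 mm above the worktop; the pivot boss is 24 mm across and its top is at 52 mm
- lever_knob (a point): centre of the black 16 mm ball at the end of the lever's 10 mm round bar, 50 mm from the pivot axis, 40 mm above the worktop
- v_block: the target: a pale steel V-block, 45 x 50 x 40 mm high, with a V-shaped notch across its top, standing loose near the table; origin at the middle of its underside. Which of the standing things is in which place changes
- elbow_adapter: right-angled connector, 32 x 33 x 17 mm, lying loose on the middle of the turning table; it rides along and must not be touched. Origin at the middle of its underside
- grease_pot: bystander: round pot 63 mm across, 34 mm high, standing loose; origin under its middle
- terminator: bystander: round pale metal connector 34 mm across, 32 mm high, standing loose; origin under its middle
- knurled_adapter: bystander: small knurled connector 21 x 38 x 21 mm lying loose; origin under its middle
- gauge_block: bystander: small flat steel gauge block 20 x 30 x 9 mm lying loose; origin under its middle
Things that resemble listed ones, but are neither listed nor needed, are in the scene too. What is shaped like the elbow_adapter but turquoise is not meant.

How it is judged:
By the outcome, as a careful person would: the job done as asked, in the order asked, and still so for the second after the job is handed in, with the robot touching nothing.
It also fails if it takes over 69 s, if anything falls off the work surface, if the arm or the gripper's body presses on something with over 40 N, if the wrist force passes 120 N, or if a joint passes its speed limit or range.

### The arm

A 7-joint arm with a two-finger parallel gripper is mounted at the origin on a cart in front of the work surface, level with it; the furniture and walls round the work are solid. World frame = base frame: x ahead of the robot, y to its left, z up, the work surface at z = 0. Lengths are in m, angles in degrees, forces in N, time in s.
With the tool pointing down it reaches from about 0.425 to 0.875 m from the base axis. Payload 4.7 kg.
Tool frame: the origin (TCP) lies midway between the tips of the shut fingers; the grasp point (between the pads) lies 19 mm behind it; z points along the fingers, y is the line along which they close (so a half turn about z gives the same grasp; the last joint's range is limited). The gripper opens to 87 mm and grips with 3 to 60 N. Pads are 19 mm wide; open, the fingers measure 117 mm over their backs; the gripper's body (75 mm by 190 mm) begins 51 mm behind the grasp point.
Start: joints at [-75.166, 18.392, -4.016, 83.108, 1.295, 78.541, -3.26], TCP at [0.158, 0.631, 0.223] pointing down, gripper open.
Joint ranges: [-163.93, 163.93], [-17.29, 119.83], [-79.2, 71.16], [3.27, 140.29], [-89.18, 269.18], [5.43, 117.66], [-154.24, 154.24]. Speed limits (degrees/s): [147.25, 147.25, 180, 180, 180, 180, 180].

### API

Orientations are given as [roll, pitch, yaw] about the fixed x, y, z axes, in that order (R = Rz(yaw) Ry(pitch) Rx(roll)).
In Python, from cell import env, viewer, boxes_of, masks_of gives the robot as it stands. The module is installed in compiled form; this text tells all that it offers.
- The arm moves only by the tool apply_moves, never from a script. Its argument "moves" is a list of rows, each a list of 7 numbers: the shift along the tool's x, y, z scaled (see below), then the turn, a rotation vector about the tool's x, y, z scaled (see below), then the opening, from 0 (shut) to 1 (fully open). A call has 1 to 20 rows; each row is the pose to reach, as a shift and turn from the pose commanded when the call began, along the tool's axes at that moment; what a row does not reach only later rows make up. The controller multiplies each number of a shift by 0.2 m and each number of a turn by 1.5 rad. A row lasts 1/10 s, in which the tool goes at most 50 mm and 8.59 degrees, less where a joint would pass 70% of its speed; a pose out of reach is approached as far as the arm can. A call with a number of a shift or a turn outside -1 to 1 is refused whole. A call with a gripper value outside its range is refused whole. The fingers move at their own pace and stop on an object; "grip_force" is the grip in N (left out, the last holds). Time passes only in rows, so rows that repeat a pose let the fingers close. It gives the time, the measured TCP pose, the force, the opening and the grip force at its end, in the units of the state.
- env.get_obs(): the state, without advancing time (a new reading comes with each control period).
- viewer.read_camera(name): name is "scene" or "side" or "wrist"; returns the picture (400x640x3 uint8, red, green, blue); there is no depth.
- viewer.get_calibration(name): a dict with "fov_y" (degrees; the focal length in pixels is half the picture's height over the tangent of half this angle, whatever the lens; pixels are square), "cx", "cy" (the principal point, pixels), "k1" (the pictures are not rectified: a ray, as slopes to the right and down, at radius r is drawn at 1 + k1 r^2 times it, then the intrinsics apply), "position" and "orientation" of the camera in the world. Camera axes: x right, y up, looking along -z (the intrinsics and any distortion apply to the point x, -y, -z); pixel columns grow to the right and rows downward; lengths in m; the calibration is good to about 2 mm. A picture is of the moment at which its call begins: read the wrist's pose just before it. get_calibration takes no time and is no camera call; for the wrist camera it gives the pose at the moment of the call.
- env.sign_off(): hands the job in; it is judged then, once.
Trained networks look in the newest picture that a camera, given by its name, has taken for a name from the list of things; names that differ only in an ending like _2 or _b are one class to them, and where a whole thing is asked for, a point or a joint stands for the part that bears it (a point fixed in the world has none). Each returns a list of dicts, best first, with "conf" (0 to 1); they miss things now and then, are a little off and sometimes report something else, mostly with a low value. They report only what shows in the picture. A call takes as long as a camera call. They do not tell look-alikes from the thing itself.
- boxes_of(camera, target): "location" ([column, row] in pixels, amid what is visible of it).
- masks_of(camera, target): "pixels" (400x640 bool, what is visible of it) and "location" ([column, row] in pixels, amid what is visible of it).
The state is a dict: "time_s": time; "qpos": joint angles; "joint_velocities": joint speeds; "effort": joint torques, N m; "tool_pos": TCP position; "tool_rot": TCP orientation; "force": force on the tool from outside, world axes, zero at the start; "wrist_torque": the same for the moment, N m; "grip_width": finger opening in m; "grasp_force": force on a finger pad.
Only numpy, scipy, OpenCV 4.12 (cv2) and the standard library are available. Lean on these libraries where they do the work, as an engineer would, in place of code of your own. Each camera call takes 0.05 s, during which the arm holds its last target. There are 200 camera calls.

## Working session

There is one attempt and no reset: what is moved stays moved. The work goes in short steps, Python scripts to look and compute and a tool call to move; the robot and the scene stay as the last step left them, time stands still between calls to the robot, and variables do not carry over. Pictures are saved under pics/ and viewed, at most 10 in all, crops included, and the job is handed in when it is done.

Besides the shell and the picture viewer there is one more tool, called after "Call:" as name(argument=value, ...), one argument or row to a line, values as JSON. apply_moves: Moves the arm, as the interface text tells. Shifts and turns lie within -1 to 1; 1 stands for 0.2 m of shift or 1.5 rad of turn. Its arguments: {"type":"object","properties":{"moves":{"type":"array","items":{"type":"array","items":{"type":"number","minimum":-1,"maximum":1}}},"grip_force":{"type":"number"}},"required":["moves"]}

```bash
mkdir -p pics; cat > h.py <<'E'
import numpy as np, cv2
from cell import env, viewer, boxes_of, masks_of
from scipy.spatial.transform import Rotation as R
def calib(n):
    c=viewer.get_calibration(n); f=200/np.tan(np.radians(c['fov_y'])/2)
    o=np.array(c['orientation'],float)
    M=o if o.shape==(3,3) else (R.from_euler('xyz',o,degrees=True).as_matrix())
    return c,f,M,np.array(c['position'])
def ray(n,px,z,cal=None):
    c,f,M,p=cal or calib(n)
    d=np.array([(px[0]-c['cx'])/f,(px[1]-c['cy'])/f]); u=d.copy()
    for _ in range(20): u=d/(1+c['k1']*(u@u))
    v=M@np.array([u[0],-u[1],-1]); return p+v*(z-p[2])/v[2]
def proj(n,P,cal=None):
    c,f,M,p=cal or calib(n)
    q=M.T@(np.array(P)-p); u=np.array([q[0],-q[1]])/-q[2]
    u=u*(1+c['k1']*(u@u)); return u*f+[c['cx'],c['cy']]
E
python3 - <<'E'
from h import *
print(env.get_obs())
for n in ['scene','side','wrist']:
    print(n,viewer.get_calibration(n))
    im=viewer.read_camera(n); cv2.imwrite(f'pics/{n}0.png',im[:,:,::-1])
    for t,z in [('arrow_tip',.038),('table_centre',.046),('lever_pivot',.05),('lever_knob',.04),('v_block',.02),('elbow_adapter',.055),('grease_pot',.02),('terminator',.02),('knurled_adapter',.01),('gauge_block',.005),('stage',0.01)]:
        print(n,t,[(np.round(b['location']).astype(int).tolist(),round(b['conf'],2),np.round(ray(n,b['location'],z)[:2],3).tolist()) for b in boxes_of(n,t)[:3]])
E
```

```text
{'time_s': 0.0, 'qpos': array([-75.16590162,  18.43766566,  -4.01557839,  83.175442  ,
         1.29217444,  78.53888197,  -3.25791789]), 'joint_velocities': array([-0.04610973, -0.08105329,  0.00699575,  0.08476385, -0.03572647,
       -0.05140849,  0.01911209]), 'effort': array([ 9.40678115e-05, -4.91308486e+01, -4.03863313e-01, -3.12518513e+01,
       -6.39512180e-02,  4.43314039e-02,  1.90667220e-04]), 'tool_pos': array([0.15743665, 0.63008151, 0.22147255]), 'tool_rot': array([-1.79893094e+02,  2.92050576e-03,  1.65977228e+02]), 'force': array([-0.96208343, -0.21470173, -0.04603687]), 'wrist_torque': array([-0.01695669,  0.02760608,  0.04935009]), 'grasp_force': 0.0, 'grip_width': 0.086877285735328}
scene {'fov_y': 45.45650180706485, 'cx': 322.9846974560945, 'cy': 209.71218475363796, 'k1': -0.0765904145500952, 'position': array([ 0.1845876 , -0.11213848,  0.70824351]), 'orientation': array([ 40.43756866,  -0.53560044, -37.44028279])}
scene arrow_tip [([339, 233], 0.59, [0.526, 0.278])]
scene table_centre [([337, 230], 0.61, [0.523, 0.28]), ([299, 273], 0.46, [0.419, 0.247])]
scen
[... 1254 characters left out ...]
77, [0.464, 0.404])]
side terminator [([247, 228], 0.72, [0.63, 0.401])]
side knurled_adapter [([377, 252], 0.57, [0.344, 0.365])]
side gauge_block [([316, 210], 0.7, [0.509, 0.283])]
side stage [([317, 207], 0.83, [0.508, 0.277])]
wrist {'fov_y': 64.12214628196672, 'cx': 317.5190081889951, 'cy': 202.11445750679496, 'k1': 0.015513784790797973, 'position': array([0.07472776, 0.65181527, 0.38473045]), 'orientation': array([-1.78718682e+01, -3.20678406e-02,  7.59942400e+01])}
wrist arrow_tip []
wrist table_centre []
wrist lever_pivot []
wrist lever_knob []
wrist v_block []
wrist elbow_adapter []
wrist grease_pot []
wrist terminator []
wrist knurled_adapter []
wrist gauge_block []
wrist stage []
```

```bash
python3 - <<'E'
import cv2
a=cv2.imread('pics/scene0.png')[130:330,190:450]; cv2.imwrite('pics/sc.png',cv2.resize(a,None,fx=3,fy=3,interpolation=2))
a=cv2.imread('pics/side0.png')[120:300,210:430]; cv2.imwrite('pics/si.png',cv2.resize(a,None,fx=3.3,fy=3.3,interpolation=2))
E
```

```text
(no output)
```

View pics/sc.png

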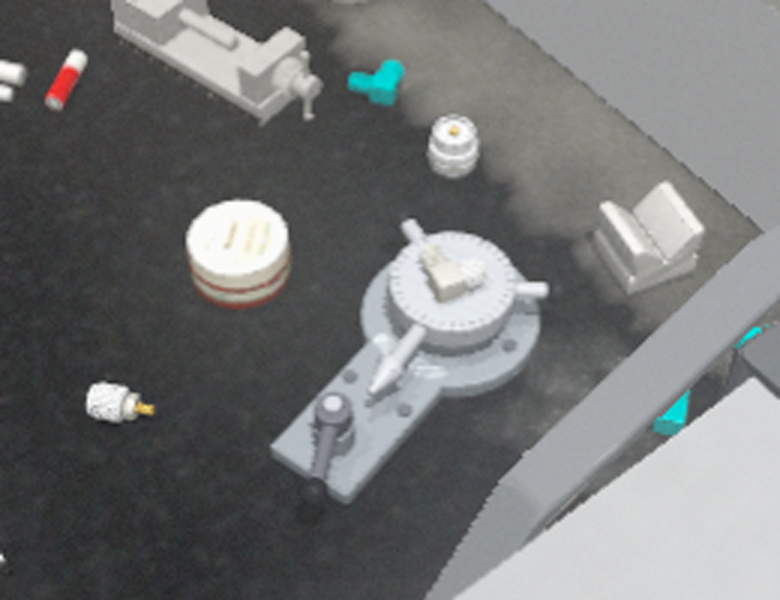

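View pics/si.png

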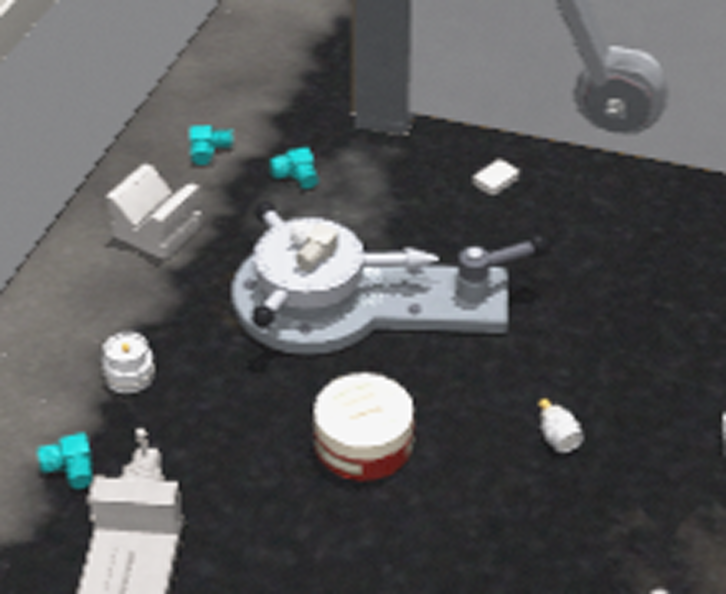

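```bash
python3 - <<'E'
from h import *
for n,l in [('scene',[(340.7,226,.046),(314,262.7,.038),(301.3,265,.052),(294.3,295,.04)]),('side',[(303.6,197.3,.046),(342.4,198.2,.038),(353.3,197.9,.052),(373.6,193.6,.04)])]:
    for a in l: print(n,np.round(ray(n,a[:2],a[2]),3))
a=cv2.imread('pics/scene0.png');b=cv2.imread('pics/side0.png')
cv2.imwrite('pics/full.png',cv2.resize(np.vstack([a,b]),None,fx=.74,fy=.74,interpolation=3))
E
```

```text
scene [0.535 0.283 0.046]
scene [0.453 0.253 0.038]
scene [0.428 0.255 0.052]
scene [0.39  0.222 0.04 ]
side [0.536 0.292 0.046]
side [0.454 0.258 0.038]
side [0.427 0.264 0.052]
side [0.389 0.222 0.04 ]
```

View pics/full.png

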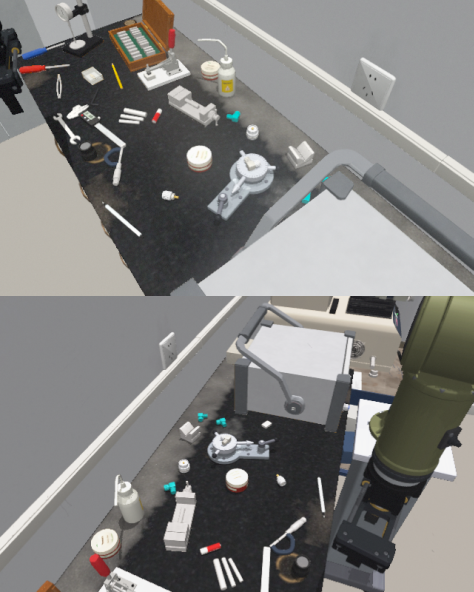

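Call:
apply_moves(
  moves=[
    [-0.75,-0.4,0,0,0,0,0],
    [-0.75,-0.4,0,0,0,0,0],
    [-0.75,-0.4,0,0,0,0,0],
    [-0.75,-0.4,0,0,0,0,0],
    [-0.75,-0.4,0,0,0,0,0],
  ],
)

```text
time_s: 2.3
tool_pos: [0.2882, 0.5135, 0.2231]
tool_rot: [180.0, 0.1, 165.5]
force: [-0.4, -0.3, -0.2]
grip_width: 0.0552
grasp_force: 0.0
```

Call:
apply_moves(
  moves=[
    [-0.75,-0.4,0,0,0,0,0],
    [-0.75,-0.4,0,0,0,0,0],
    [-0.75,-0.4,0,0,0,0,0],
    [-0.75,-0.4,0,0,0,0,0],
    [-0.75,-0.4,0,0,0,0,0],
  ],
)

```text
time_s: 2.8
tool_pos: [0.4126, 0.4004, 0.2227]
tool_rot: [-180.0, 0.1, 165.7]
force: [0.2, 0.3, -0.2]
grip_width: 0.0151
grasp_force: 0.0
```

Call:
apply_moves(
  moves=[
    [-0.74,-0.4,0,0,0,0.99,0],
    [-0.74,-0.4,0,0,0,0.99,0],
    [-0.74,-0.4,0,0,0,0.99,0],
    [-0.74,-0.4,0,0,0,0.99,0],
    [-0.74,-0.4,0,0,0,0.99,0],
    [-0.74,-0.4,0,0,0,0.99,0],
    [-0.74,-0.4,0,0,0,0.99,0],
    [-0.74,-0.4,0,0,0,0.99,0],
    [-0.74,-0.4,0,0,0,0.99,0],
    [-0.74,-0.4,0,0,0,0.99,0],
    [-0.74,-0.4,0,0,0,0.99,0],
    [-0.74,-0.4,0,0,0,0.99,0],
    [-0.74,-0.4,0,0,0,0.99,0],
  ],
)

```text
time_s: 4.1
tool_pos: [0.5335, 0.2904, 0.2225]
tool_rot: [-180.0, -0.0, 81.1]
force: [-0.4, -0.4, -0.6]
grip_width: 0.0004
grasp_force: 0.0
```

```bash
python3 - <<'E'
from h import *
cal=calib('wrist'); im=viewer.read_camera('wrist'); cv2.imwrite('pics/w1.png',im[:,:,::-1])
print(env.get_obs()['tool_pos'],env.get_obs()['tool_rot'],viewer.get_calibration('wrist'))
for t,z in [('table_centre',.046),('arrow_tip',.038),('lever_pivot',.052),('lever_knob',.04),('v_block',.02),('elbow_adapter',.055)]:
    print(t,[(np.round(b['location']).astype(int).tolist(),round(b['conf'],2),np.round(ray('wrist',b['location'],z,cal)[:2],3).tolist()) for b in boxes_of('wrist',t)[:3]])
E
```

```text
[0.53365671 0.28998796 0.22253045] [-1.79987510e+02 -1.48344435e-02  8.10503157e+01] {'fov_y': 64.12214628196672, 'cx': 317.5190081889951, 'cy': 202.11445750679496, 'k1': 0.015513784790797973, 'position': array([0.54647369, 0.37444918, 0.38470592]), 'orientation': array([-1.78236915e+01,  5.97892629e-03, -8.92949305e+00])}
table_centre [([326, 182], 0.9, [0.542, 0.289])]
arrow_tip []
lever_pivot [([302, 186], 0.93, [0.516, 0.289])]
lever_knob [([143, 142], 0.68, [0.356, 0.36]), ([224, 234], 0.6, [0.415, 0.243])]
v_block [([443, 181], 0.98, [0.678, 0.262]), ([221, 232], 0.34, [0.405, 0.239])]
elbow_adapter [([440, 260], 0.83, [0.658, 0.179]), ([319, 186], 0.64, [0.534, 0.287]), ([141, 143], 0.56, [0.362, 0.361])]
```

View pics/w1.png

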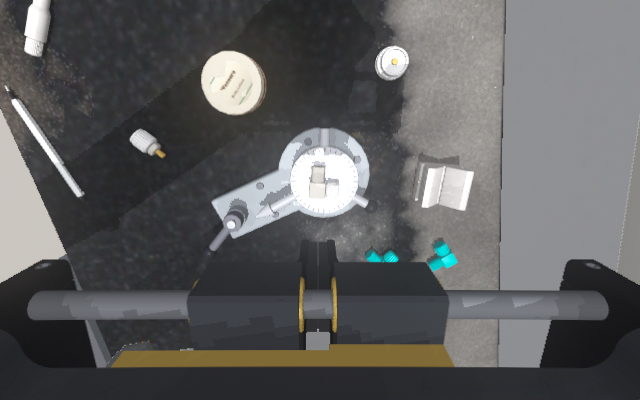

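```bash
python3 - <<'E'
import cv2
a=cv2.imread('pics/w1.png')[115:255,200:490]; cv2.imwrite('pics/w1c.png',cv2.resize(a,None,fx=2.75,fy=2.75,interpolation=2))
E
```

```text
(no output)
```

View pics/w1c.png

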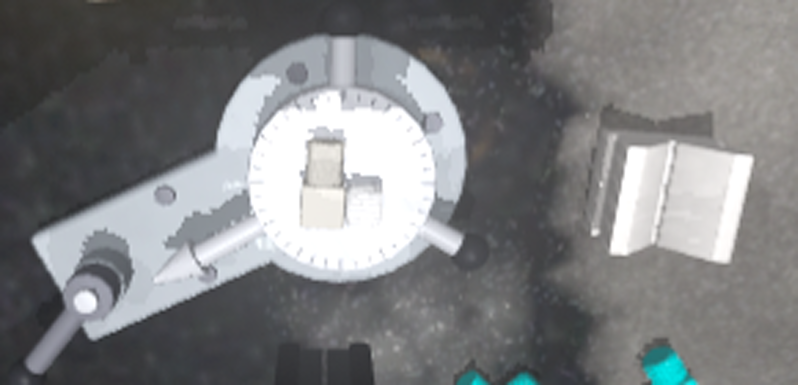

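```bash
python3 - <<'E'
from h import *
def P(n,x,y,z): return ray(n,(x/2.75+200,y/2.75+115),z)[:2]
C=P('wrist',341,181,.046);T=P('wrist',154,282,.038);L=P('wrist',85,299,.052);
K=P('wrist',37,362,.04)
V=np.mean([P('wrist',*q,.04) for q in [(628,147),(752,154),(735,262),(612,254)]],0)
B=P('wrist',341,40,.038)
an=lambda d: np.degrees(np.arctan2(d[1],d[0]))
print('C',C,'T',T,'L',L,'K',K,'V',V,'B',B)
print('base',an(C-L),np.hypot(*(C-L)),'arrow',an(T-C),np.hypot(*(T-C)),'V',an(V-C),'lever',an(K-L),'ball',an(B-C))
for n in ['scene','side']:
    pm=[(m['conf'],m['location']) for m in masks_of(n,'v_block')[:1]]; print(n,pm,proj(n,[*V,.02]),proj(n,[*C,.046]))
E
```

```text
C [0.54076394 0.28895188] T [0.45621119 0.25614074] L [0.43063912 0.25810351] K [0.39910488 0.22880952] V [0.67572503 0.25550434] B [0.54910628 0.34230281]
base 15.648719999667067 0.11436388402636298 arrow -158.79099247003236 0.09069585393507101 V -13.91921917654288 lever -137.10919116372352 ball 81.1127747802718
scene [(0.67, [406.1, 207.8])] [406.925255   208.64897025] [341.36108197 222.36926641]
side [(0.93, [257.0, 180.6])] [255.52736562 183.078838  ] [302.15305283 195.92744837]
```

Call:
apply_moves(
  moves=[
    [0.3,0.235,0,0,0,0,0],
    [0.3,0.235,0,0,0,0,0],
    [0.3,0.235,0,0,0,0,0],
    [0.3,0.235,0.25,0,0,0,0],
    [0.3,0.235,0.5,0,0,0,0],
    [0.3,0.235,0.7,0,0,0,0],
    [0.3,0.235,0.85,0,0,0,0],
    [0.3,0.235,0.95,0,0,0,0],
    [0.3,0.235,0.99,0,0,0,0],
    [0.3,0.235,0.99,0,0,0,0],
    [0.3,0.235,0.99,0,0,0,0],
  ],
)

```text
time_s: 5.65
tool_pos: [0.5908, 0.3412, 0.0261]
tool_rot: [179.9, -0.1, 80.9]
force: [-0.3, 0.1, 0.5]
grip_width: 0.0001
grasp_force: 0.0
```

```bash
cat > arc.py <<'E'
# rows for pushing: tool yaw=th, finger at C + r*radial - t*tangent, angles th list
from h import *
import sys,json
C=np.array([0.540,0.289])
def rows(ths,r=.060,t=.023,z=.024,yoff=0):
    o=env.get_obs(); p=o['tool_pos']; y0=np.radians(o['tool_rot'][2])
    X=np.array([np.cos(y0),np.sin(y0)]);Y=np.array([np.sin(y0),-np.cos(y0)])
    print(p,o['tool_rot'],o['force'])
    for th in ths:
        a=np.radians(th);R_=np.array([np.cos(a),np.sin(a)]);T_=np.array([-np.sin(a),np.cos(a)])
        d=C+r*R_-t*T_-p[:2]
        dy=(a+np.radians(yoff)-y0+np.pi)%(2*np.pi)-np.pi
        print(th,[round(X@d/.2,3),round(Y@d/.2,3),round((p[2]-z)/.2,3),0,0,round(-dy/1.5,3),0])
E
python3 -c "
from arc import *
rows(range(65,150,5))"
```

```text
[0.59077085 0.34124497 0.02609207] [ 1.79910841e+02 -7.91016481e-02  8.08799893e+01] [-0.34643695  0.0728801   0.49312201]
65 [np.float64(-0.041), np.float64(-0.017), np.float64(0.01), 0, 0, np.float64(0.185), 0]
70 [np.float64(-0.025), np.float64(-0.04), np.float64(0.01), 0, 0, np.float64(0.127), 0]
75 [np.float64(-0.012), np.float64(-0.064), np.float64(0.01), 0, 0, np.float64(0.068), 0]
80 [np.float64(0.0), np.float64(-0.09), np.float64(0.01), 0, 0, np.float64(0.01), 0]
85 [np.float64(0.009), np.float64(-0.116), np.float64(0.01), 0, 0, np.float64(-0.048), 0]
90 [np.float64(0.016), np.float64(-0.143), np.float64(0.01), 0, 0, np.float64(-0.106), 0]
95 [np.float64(0.021), np.float64(-0.171), np.float64(0.01), 0, 0, np.float64(-0.164), 0]
100 [np.float64(0.023), np.float64(-0.199), np.float64(0.01), 0, 0, np.float64(-0.222), 0]
105 [np.float64(0.023), np.float64(-0.227), np.float64(0.01), 0, 0, np.float64(-0.281), 0]
110 [np.float64(0.02), np.float64(-0.255), np.float64(0.01), 0, 0, np.float64(-0.339), 0]
115 [np.float64(0.015), np.float64(-0.282), np.float64(0.01), 0, 0, np.float64(-0.397), 0]
120 [np.float64(0.007), np.float64(-0.309), np.float64(0.01), 0, 0, np.float64(-0.455), 0]
125 [np.float64(-0.003), np.float64(-0.336), np.float64(0.01), 0, 0, np.float64(-0.513), 0]
130 [np.float64(-0.015), np.float64(-0.361), np.float64(0.01), 0, 0, np.float64(-0.572), 0]
135 [np.float64(-0.029), np.float64(-0.385), np.float64(0.01), 0, 0, np.float64(-0.63), 0]
140 [np.float64(-0.045), np.float64(-0.408), np.float64(0.01), 0, 0, np.float64(-0.688), 0]
145 [np.float64(-0.064), np.float64(-0.429), np.float64(0.01), 0, 0, np.float64(-0.746), 0]
```

Call:
apply_moves(
  moves=[
    [-0.005,-0.04,0.01,0,0,0.01,0],
    [-0.003,-0.065,0.01,0,0,0.01,0],
    [0,-0.09,0.01,0,0,0.01,0],
    [0.009,-0.116,0.01,0,0,-0.048,0],
    [0.016,-0.143,0.01,0,0,-0.106,0],
    [0.021,-0.171,0.01,0,0,-0.164,0],
    [0.023,-0.199,0.01,0,0,-0.222,0],
    [0.023,-0.227,0.01,0,0,-0.281,0],
    [0.02,-0.255,0.01,0,0,-0.339,0],
    [0.015,-0.282,0.01,0,0,-0.397,0],
    [0.007,-0.309,0.01,0,0,-0.455,0],
    [-0.003,-0.336,0.01,0,0,-0.513,0],
    [-0.015,-0.361,0.01,0,0,-0.572,0],
    [-0.029,-0.385,0.01,0,0,-0.63,0],
    [-0.045,-0.408,0.01,0,0,-0.688,0],
    [-0.064,-0.429,0.01,0,0,-0.746,0],
    [-0.064,-0.429,0.01,0,0,-0.746,0],
  ],
)

```text
time_s: 7.35
tool_pos: [0.5028, 0.3422, 0.0232]
tool_rot: [179.9, 0.0, 145.0]
force: [0.6, 0.4, -0.2]
grip_width: 0.0006
grasp_force: 0.0
```

```bash
python3 -c "
from arc import *
rows(range(150,231,5))
for n in ['scene','side']:
    im=viewer.read_camera(n); cv2.imwrite(f'pics/{n}1.png',im[:,:,::-1])
a=cv2.imread('pics/scene1.png')[150:310,250:430];b=cv2.imread('pics/side1.png')[130:290,220:400]
cv2.imwrite('pics/m1.png',cv2.resize(np.hstack([a,b]),None,fx=2.2,fy=2.2,interpolation=2))
"
```

```text
[0.50281801 0.34216212 0.02322475] [1.79945968e+02 1.13237993e-03 1.45041124e+02] [ 0.59628894  0.405781   -0.20811573]
150 [np.float64(0.004), np.float64(-0.023), np.float64(-0.004), 0, 0, np.float64(-0.058), 0]
155 [np.float64(0.011), np.float64(-0.05), np.float64(-0.004), 0, 0, np.float64(-0.116), 0]
160 [np.float64(0.015), np.float64(-0.078), np.float64(-0.004), 0, 0, np.float64(-0.174), 0]
165 [np.float64(0.017), np.float64(-0.106), np.float64(-0.004), 0, 0, np.float64(-0.232), 0]
170 [np.float64(0.016), np.float64(-0.134), np.float64(-0.004), 0, 0, np.float64(-0.29), 0]
175 [np.float64(0.013), np.float64(-0.162), np.float64(-0.004), 0, 0, np.float64(-0.349), 0]
180 [np.float64(0.007), np.float64(-0.189), np.float64(-0.004), 0, 0, np.float64(-0.407), 0]
185 [np.float64(-0.001), np.float64(-0.216), np.float64(-0.004), 0, 0, np.float64(-0.465), 0]
190 [np.float64(-0.011), np.float64(-0.242), np.float64(-0.004), 0, 0, np.float64(-0.523), 0]
195 [np.float64(-0.024), np.float64(-0.267), np.float64(-0.004), 0, 0, np.float64(-0.581), 0]
200 [np.float64(-0.038), np.float64(-0.291), np.float64(-0.004), 0, 0, np.float64(-0.639), 0]
205 [np.float64(-0.055), np.float64(-0.313), np.float64(-0.004), 0, 0, np.float64(-0.698), 0]
210 [np.float64(-0.074), np.float64(-0.334), np.float64(-0.004), 0, 0, np.float64(-0.756), 0]
215 [np.float64(-0.094), np.float64(-0.354), np.float64(-0.004), 0, 0, np.float64(-0.814), 0]
220 [np.float64(-0.116), np.float64(-0.371), np.float64(-0.004), 0, 0, np.float64(-0.872), 0]
225 [np.float64(-0.139), np.float64(-0.387), np.float64(-0.004), 0, 0, np.float64(-0.93), 0]
230 [np.float64(-0.164), np.float64(-0.4), np.float64(-0.004), 0, 0, np.float64(-0.989), 0]
```

View pics/m1.png

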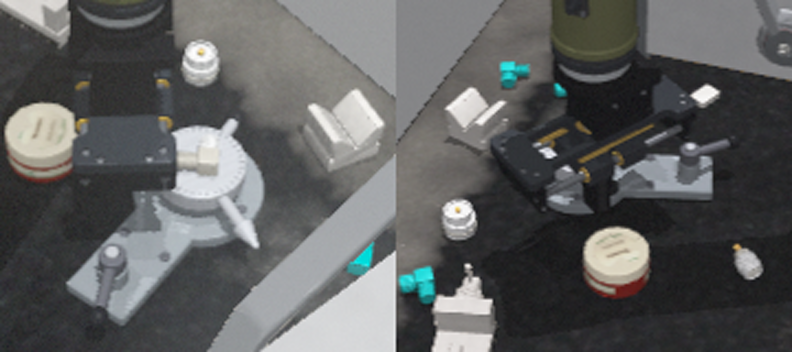

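Call:
apply_moves(
  moves=[
    [0.004,-0.023,0,0,0,-0.058,0],
    [0.011,-0.05,0,0,0,-0.116,0],
    [0.015,-0.078,0,0,0,-0.174,0],
    [0.017,-0.106,0,0,0,-0.232,0],
    [0.016,-0.134,0,0,0,-0.29,0],
    [0.013,-0.162,0,0,0,-0.349,0],
    [0.007,-0.189,0,0,0,-0.407,0],
    [-0.001,-0.216,0,0,0,-0.465,0],
    [-0.011,-0.242,0,0,0,-0.523,0],
    [-0.024,-0.267,0,0,0,-0.581,0],
    [-0.038,-0.291,0,0,0,-0.639,0],
    [-0.055,-0.313,0,0,0,-0.698,0],
    [-0.074,-0.334,0,0,0,-0.756,0],
    [-0.094,-0.354,0,0,0,-0.814,0],
    [-0.116,-0.371,0,0,0,-0.872,0],
    [-0.116,-0.371,0,0,0,-0.872,0],
    [-0.116,-0.371,0,0,0,-0.872,0],
  ],
)

```text
time_s: 9.15
tool_pos: [0.4798, 0.268, 0.0226]
tool_rot: [-180.0, 0.0, -140.2]
force: [-0.2, 0.0, -0.2]
grip_width: 0.0005
grasp_force: 0.0
```

```bash
python3 -c "
from arc import *
rows([220,222,224,226,228,230])
for n in ['scene','side']:
    im=viewer.read_camera(n); cv2.imwrite(f'pics/{n}2.png',im[:,:,::-1])
a=cv2.imread('pics/scene2.png')[170:290,310:440];b=cv2.imread('pics/side2.png')[130:250,220:350]
cv2.imwrite('pics/m2.png',cv2.resize(np.hstack([a,b]),None,fx=3,fy=3,interpolation=2))
"
```

```text
[0.47982892 0.26800243 0.02262965] [-1.79998906e+02  1.61205540e-02 -1.40231693e+02] [-0.24963887  0.03841487 -0.22652128]
220 [np.float64(0.002), np.float64(0.002), np.float64(-0.007), 0, 0, np.float64(-0.003), 0]
222 [np.float64(0.006), np.float64(-0.009), np.float64(-0.007), 0, 0, np.float64(-0.026), 0]
224 [np.float64(0.009), np.float64(-0.019), np.float64(-0.007), 0, 0, np.float64(-0.049), 0]
226 [np.float64(0.012), np.float64(-0.03), np.float64(-0.007), 0, 0, np.float64(-0.073), 0]
228 [np.float64(0.015), np.float64(-0.041), np.float64(-0.007), 0, 0, np.float64(-0.096), 0]
230 [np.float64(0.017), np.float64(-0.052), np.float64(-0.007), 0, 0, np.float64(-0.119), 0]
```

View pics/m2.png

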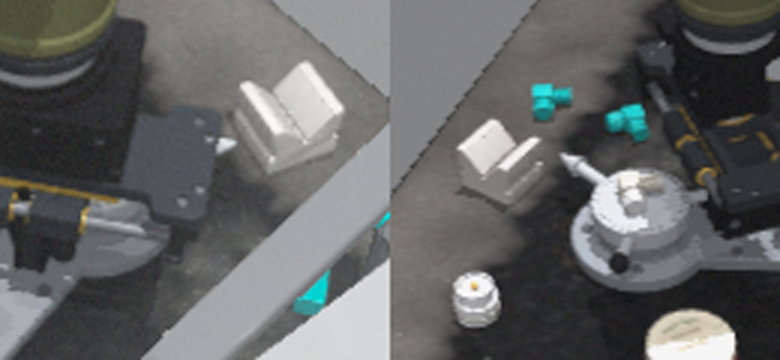

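```bash
python3 -c "
from arc import *
an=lambda d: np.degrees(np.arctan2(d[1],d[0]))
for n,p in [('side',(277.3,182)),('scene',(389,217.7)),('side',(296.7,217.3))]:
    q=ray(n,p,.038)[:2]; print(n,q,an(q-C),np.hypot(*(q-C)))
C2=ray('side',(303.3,197.3),.046)[:2];print(C2)
V=np.array([.6757,.2555]);print('V',an(V-C))
for a in (-25,-20,-17,-14): print(a,[proj(n,[*(C+.09*np.array([np.cos(np.radians(a)),np.sin(np.radians(a))])),.038]).round(1).tolist() for n in ('side','scene')])
"
```

```text
side [0.61756677 0.25355957] -24.555765265743748 0.0852797025736181
scene [0.62138563 0.24992579] -25.64621558530064 0.0902796438953263
side [0.53114172 0.35011091] 98.24781297874114 0.06174959777982118
[0.53667685 0.29246453]
V -13.867229859297973
-25 [[276.2, 181.0], [388.7, 217.3]]
-20 [[273.8, 182.6], [387.2, 214.1]]
-17 [[272.5, 183.6], [386.2, 212.2]]
-14 [[271.3, 184.7], [385.0, 210.4]]
```

Call:
apply_moves(
  moves=[
    [0.006,-0.009,0,0,0,-0.026,0],
    [0.009,-0.019,0,0,0,-0.049,0],
    [0.012,-0.03,0,0,0,-0.073,0],
    [0.013,-0.035,0,0,0,-0.085,0],
    [0.013,-0.035,0,0,0,-0.085,0],
    [0.013,-0.035,0,0,0,-0.085,0],
    [0.013,0.05,0,0,0,-0.085,0],
    [0.013,0.08,0,0,0,-0.085,0],
    [0.013,0.08,-0.25,0,0,-0.085,0],
    [0.013,0.08,-0.5,0,0,0,0],
    [0.013,0.08,-0.75,0,0,0.1,0],
    [0.013,0.08,-0.99,0,0,0.2,0],
  ],
)

```text
time_s: 10.45
tool_pos: [0.4674, 0.2782, 0.223]
tool_rot: [-180.0, 0.1, -157.6]
force: [1.3, 0.8, -0.2]
grip_width: 0.0005
grasp_force: 0.0
```

```bash
python3 -c "
from h import *
o=env.get_obs();p=o['tool_pos'];y0=np.radians(o['tool_rot'][2]);d=np.array([.5335,.29])-p[:2]
print(p,o['tool_rot'],np.array([np.cos(y0),np.sin(y0)])@d/.2,np.array([np.sin(y0),-np.cos(y0)])@d/.2)"
```

```text
[0.46739537 0.27815708 0.22295482] [-1.79988199e+02  5.59276510e-02 -1.57614948e+02] -0.32816738009146795 -0.07112036842240721
```

Call:
apply_moves(
  moves=[
    [-0.33,-0.07,0,0,0,0.8,0],
    [-0.33,-0.07,0,0,0,0.8,0],
    [-0.33,-0.07,0,0,0,0.8,0],
    [-0.33,-0.07,0,0,0,0.8,0],
    [-0.33,-0.07,0,0,0,0.8,0],
    [-0.33,-0.07,0,0,0,0.8,0],
    [-0.33,-0.07,0,0,0,0.8,0],
    [-0.33,-0.07,0,0,0,0.8,0],
    [-0.33,-0.07,0,0,0,0.8,0],
  ],
)

```text
time_s: 11.35
tool_pos: [0.5337, 0.2909, 0.2205]
tool_rot: [-180.0, 0.0, 134.0]
force: [-0.4, -0.6, -0.2]
grip_width: 0.0001
grasp_force: 0.0
```

Call:
apply_moves(
  moves=[
    [0,0,0,0,0,0.61,0],
    [0,0,0,0,0,0.61,0],
    [0,0,0,0,0,0.61,0],
    [0,0,0,0,0,0.61,0],
    [0,0,0,0,0,0.61,0],
    [0,0,0,0,0,0.61,0],
    [0,0,0,0,0,0.61,0],
    [0,0,0,0,0,0.61,0],
    [0,0,0,0,0,0.61,0],
  ],
)

```text
time_s: 12.25
tool_pos: [0.5337, 0.2911, 0.2206]
tool_rot: [180.0, 0.0, 81.8]
force: [-1.0, -1.5, 0.9]
grip_width: 0.0005
grasp_force: 0.0
```

```bash
python3 - <<'E'
from h import *
cal=calib('wrist'); im=viewer.read_camera('wrist'); cv2.imwrite('pics/w2.png',im[:,:,::-1])
import pickle; pickle.dump(cal,open('c2.pkl','wb'))
print(env.get_obs()['tool_pos'],env.get_obs()['tool_rot'])
a=cv2.imread('pics/w2.png')[115:255,200:490]; cv2.imwrite('pics/w2c.png',cv2.resize(a,None,fx=2.75,fy=2.75,interpolation=2))
E
```

```text
[0.53365191 0.29107275 0.2205781 ] [ 1.79997677e+02 -1.74103805e-03  8.17443907e+01]
```

View pics/w2c.png

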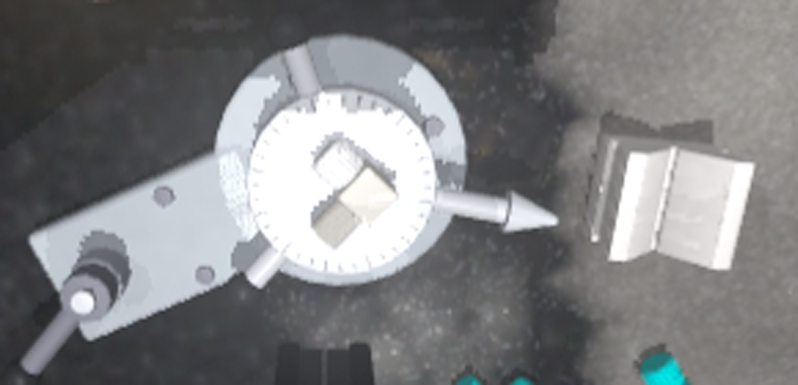

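```bash
python3 - <<'E'
from h import *
import pickle; cal=pickle.load(open('c2.pkl','rb'))
im=cv2.imread('pics/w2.png')
px=lambda x,y:(x/2.75+200,y/2.75+115)
P=lambda x,y,z: ray('wrist',px(x,y),z,cal)[:2]
an=lambda d: np.degrees(np.arctan2(d[1],d[0]))
g=cv2.cvtColor(im,cv2.COLOR_BGR2GRAY); m=(g>225).astype(np.uint8); n,l,s,c=cv2.connectedComponentsWithStats(m)
i=[k for k in range(1,n) if abs(c[k]-[324,181]).max()<12 and s[k,4]>200]; 
m=np.isin(l,i).astype(np.uint8); h=cv2.convexHull(np.argwhere(m)[:,::-1].astype(np.int32).reshape(-1,1,2)); e=cv2.fitEllipse(h); print('ellipse',e,px(341,183))
C=P(341,183,.046); Ce=ray('wrist',e[0],.046,cal)[:2]
q=[P(*k,.04) for k in [(629,152),(753,162),(733,270),(612,260)]]
print('edges',[np.linalg.norm(q[a]-q[(a+1)%4]).round(4) for a in range(4)])
V=np.mean(q,0);T=P(557,221,.038)
A1=P(440,201,.038);A2=P(500,211,.038)
print(C,Ce,V,T); 
for c0 in (C,Ce,np.array([.540,.289])): print('V',an(V-c0),'tip',an(T-c0),np.hypot(*(T-c0)))
print('bar dir',an(T-A1), 'tip->V',an(V-T))
b=P(298,45,.038);b2=P(262,288,.038);print('balls', an(b-Ce)-120,an(b2-Ce)+120)
E
```

```text
ellipse ((317.58251953125, 184.52993774414062), (67.68148803710938, 83.8900375366211), 65.21549224853516) (324.0, 181.54545454545456)
edges [np.float64(0.0496), np.float64(0.0456), np.float64(0.0504), np.float64(0.0454)]
[0.54024512 0.29067782] [0.53287601 0.28836203] [0.67496408 0.25744722] [0.62540808 0.26018249]
V -13.856319293490769 tip -19.701537083734546 0.09045825084557316
V -12.274822948564669 tip -16.937493434024315 0.09672781374888252
V -13.158643029128054 tip -18.64489346681877 0.09013871834165778
bar dir -18.18881037635953 tip->V -3.1592603800875665
balls -28.303876918097316 -8.507858491508898
```

```bash
sed -i 's/C=np.array.*/C=np.array([.5402,.290])/' arc.py; python3 -c "
from arc import *
rows([222],r=.062,t=.0425,z=.023,yoff=-90)"
```

```text
[0.53365191 0.29107275 0.2205781 ] [ 1.79997677e+02 -1.74103805e-03  8.17443907e+01] [-0.03969334  0.36451815  0.23357633]
222 [np.float64(-0.103), np.float64(-0.328), np.float64(0.988), 0, 0, np.float64(-0.585), 0]
```

Call:
apply_moves(
  moves=[
    [-0.1,-0.33,0,0,0,-0.585,0],
    [-0.1,-0.33,0,0,0,-0.585,0],
    [-0.1,-0.33,0,0,0,-0.585,0],
    [-0.1,-0.33,0,0,0,-0.585,0],
    [-0.1,-0.33,0,0,0,-0.585,0],
    [-0.1,-0.33,0.2,0,0,-0.585,0],
    [-0.1,-0.33,0.4,0,0,-0.585,0],
    [-0.1,-0.33,0.6,0,0,-0.585,0],
    [-0.1,-0.33,0.8,0,0,-0.585,0],
    [-0.1,-0.33,0.93,0,0,-0.585,0],
    [-0.1,-0.33,0.985,0,0,-0.585,0],
    [-0.1,-0.33,0.985,0,0,-0.585,0],
  ],
)

```text
time_s: 13.5
tool_pos: [0.4646, 0.2804, 0.0224]
tool_rot: [-179.8, -0.0, 131.9]
force: [0.2, -0.2, 0.3]
grip_width: 0.0004
grasp_force: 0.0
```

```bash
python3 -c "
from arc import *
rows([220,221,222,223,224,225,226],r=.062,t=.0175,z=.023,yoff=-90)"
```

```text
[0.4645903  0.2803786  0.02235076] [-1.79841990e+02 -1.88847505e-02  1.31916151e+02] [ 0.23349058 -0.16643625  0.26258105]
220 [np.float64(-0.119), np.float64(0.007), np.float64(-0.003), 0, 0, np.float64(0.022), 0]
221 [np.float64(-0.124), np.float64(0.005), np.float64(-0.003), 0, 0, np.float64(0.011), 0]
222 [np.float64(-0.13), np.float64(0.003), np.float64(-0.003), 0, 0, np.float64(-0.001), 0]
223 [np.float64(-0.135), np.float64(0.002), np.float64(-0.003), 0, 0, np.float64(-0.013), 0]
224 [np.float64(-0.141), np.float64(0.0), np.float64(-0.003), 0, 0, np.float64(-0.024), 0]
225 [np.float64(-0.146), np.float64(-0.001), np.float64(-0.003), 0, 0, np.float64(-0.036), 0]
226 [np.float64(-0.152), np.float64(-0.002), np.float64(-0.003), 0, 0, np.float64(-0.048), 0]
```

Call:
apply_moves(
  moves=[
    [-0.06,0.005,0,0,0,0,0],
    [-0.1,0.005,0,0,0,0,0],
    [-0.12,0.005,0,0,0,0,0],
    [-0.13,0.003,0,0,0,0,0],
    [-0.141,0,0,0,0,-0.024,0],
    [-0.147,-0.001,0,0,0,-0.036,0],
    [-0.152,-0.002,0,0,0,-0.048,0],
    [-0.152,-0.002,0,0,0,-0.048,0],
    [-0.152,-0.002,0,0,0,-0.048,0],
  ],
)

```text
time_s: 14.4
tool_pos: [0.4854, 0.2581, 0.0236]
tool_rot: [180.0, 0.0, 136.0]
force: [-1.0, 0.4, 0.7]
grip_width: 0.0003
grasp_force: 0.4
```

Call:
apply_moves(
  moves=[
    [0.08,0,0,0,0,0,0],
    [0.1,0,0,0,0,0,0],
    [0.1,0,-0.2,0,0,0,0],
    [0.1,0,-0.45,0,0,0,0],
    [0.1,0,-0.7,0,0,0.1,0],
    [0.1,-0.1,-0.95,0,0,0.2,0],
    [0.15,-0.3,-0.99,0,0,0.3,0],
    [0.15,-0.3,-0.99,0,0,0.4,0],
    [0.15,-0.3,-0.99,0,0,0.5,0],
    [0.15,-0.3,-0.99,0,0,0.6,0],
    [0.15,-0.3,-0.99,0,0,0.6,0],
  ],
)

```text
time_s: 15.5
tool_pos: [0.4224, 0.2355, 0.2218]
tool_rot: [180.0, -0.0, 84.4]
force: [0.3, 0.2, 0.0]
grip_width: 0.0004
grasp_force: 0.0
```

```bash
python3 - <<'E'
from h import *
cal=calib('wrist'); im=viewer.read_camera('wrist'); cv2.imwrite('pics/w3.png',im[:,:,::-1])
import pickle; pickle.dump(cal,open('c3.pkl','wb'))
print(env.get_obs()['tool_pos'],env.get_obs()['tool_rot'])
p=proj('wrist',[.6,.27,.03],cal).astype(int);print(p)
x,y=p[0]-165,p[1]-75
x=max(x,0);y=max(y,0);print(x,y)
a=im[y:y+150,x:x+290,::-1]; cv2.imwrite('pics/w3c.png',cv2.resize(a,None,fx=2.75,fy=2.75,interpolation=2))
E
```

```text
[0.42235357 0.23550955 0.22164062] [ 1.79975523e+02 -1.71257765e-03  8.45876196e+01]
[477 131]
312 56
```

View pics/w3c.png

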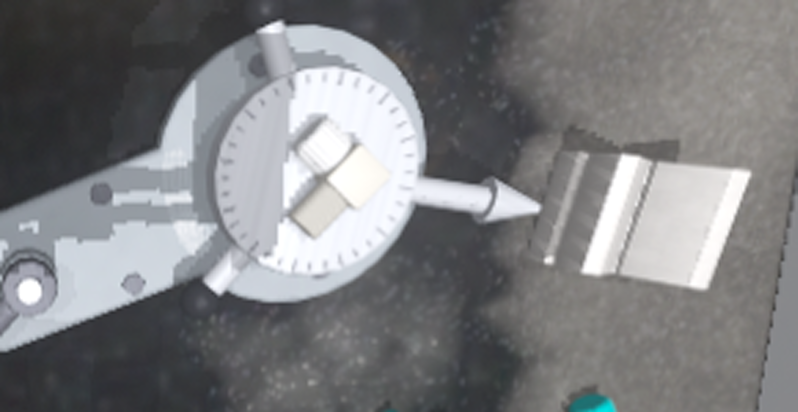

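```bash
cat > m3.py <<'E'
from h import *
import pickle; cal=pickle.load(open('c3.pkl','rb'))
P=lambda x,y,z: ray('wrist',(x/2.75+312,y/2.75+56),z,cal)[:2]
an=lambda d: np.degrees(np.arctan2(d[1],d[0]))
C=P(317,171,.046);T=P(541,209,.038);A=P(418,190,.038)
q=[P(*k,.04) for k in [(622,154),(750,170),(708,290),(583,273)]];V=np.mean(q,0)
print([np.linalg.norm(q[a]-q[(a+1)%4]).round(4) for a in range(4)])
print(C,T,V,'V',an(V-C),'tip',an(T-C),np.hypot(*(T-C)),'bar',an(T-A),'tip->V',an(V-T))
L=P(29,292,.052);print('pivot',L,'base',an(C-L),np.hypot(*(C-L)))
E
python3 m3.py
python3 - <<'E'
# sub-pixel check: disc outline ellipse and bar edges
import cv2,numpy as np
im=cv2.imread('pics/w3.png'); g=cv2.cvtColor(im,cv2.COLOR_BGR2GRAY)
# cone/bar: bright region right of disc
for x in range(466,510,4): 
    col=g[115:145,x]; print(x,col.tolist())
E
```

```text
[np.float64(0.049), np.float64(0.0456), np.float64(0.0502), np.float64(0.045)]
[0.54030637 0.29113916] [0.62835651 0.26754955] [0.67454337 0.25769965] V -13.98813209578998 tip -14.997961338972456 0.09115534279704339 bar -14.239025701885046 tip->V -12.03866943460323
pivot [0.42954627 0.25761355] base 16.84036782099858 0.11572279826958222
466 [121, 112, 103, 94, 89, 142, 196, 221, 233, 238, 241, 240, 222, 216, 202, 142, 81, 77, 77, 77, 76, 76, 77, 75, 76, 75, 74, 73, 73, 73]
470 [75, 75, 74, 72, 71, 77, 172, 209, 226, 236, 240, 239, 238, 231, 217, 182, 116, 74, 74, 74, 74, 76, 76, 76, 76, 75, 75, 74, 75, 73]
474 [68, 68, 69, 71, 70, 70, 111, 187, 217, 231, 237, 240, 240, 235, 213, 202, 150, 83, 73, 73, 73, 74, 73, 74, 73, 74, 74, 74, 74, 72]
478 [68, 68, 70, 69, 70, 69, 70, 158, 202, 223, 234, 239, 239, 237, 232, 220, 195, 129, 71, 69, 71, 71, 72, 72, 73, 74, 75, 74, 73, 73]
482 [68, 67, 68, 67, 67, 67, 66, 83, 179, 212, 228, 236, 240, 240, 238, 225, 211, 164, 96, 70, 71, 70, 71, 73, 74, 75, 76, 74, 72, 70]
486 [68, 64, 63, 63, 63, 64, 65, 76, 141, 196, 220, 232, 238, 240, 238, 234, 223, 202, 147, 115, 115, 121, 90, 70, 69, 69, 73, 76, 72, 68]
490 [70, 70, 66, 64, 64, 100, 113, 114, 114, 127, 147, 195, 209, 189, 152, 128, 132, 158, 196, 207, 198, 133, 72, 70, 69, 73, 74, 74, 78, 78]
494 [74, 72, 71, 70, 72, 69, 67, 158, 193, 210, 225, 232, 233, 234, 239, 240, 236, 232, 223, 208, 149, 87, 81, 85, 89, 88, 89, 92, 92, 92]
498 [73, 74, 79, 83, 88, 100, 105, 101, 98, 135, 196, 214, 229, 235, 235, 236, 235, 235, 220, 180, 127, 107, 103, 100, 100, 103, 105, 105, 107, 110]
502 [109, 108, 110, 114, 117, 115, 111, 108, 110, 109, 104, 113, 200, 218, 233, 238, 235, 233, 204, 140, 108, 109, 110, 111, 112, 113, 114, 114, 114, 118]
506 [125, 124, 124, 127, 123, 118, 114, 116, 118, 119, 116, 110, 112, 118, 194, 224, 236, 236, 171, 104, 85, 82, 84, 89, 102, 109, 114, 118, 120, 118]
```

```bash
cat >> m3.py <<'E'
Q=lambda x,y: ray('wrist',(x,y),.038,cal)[:2]
a,b,t=Q(466,125),Q(482,127.45),Q(508.7,131.3)
print('dirs',an(Q(506,130.85)-a),an(t-C),an(t-a),'V from a',an(V-a))
E
python3 m3.py|tail -1
```

```text
dirs -13.803467777122274 -14.563838177538132 -13.873632679002059 V from a -13.373322808663858
```

```bash
cat > lev.py <<'E'
from arc import *
import arc
arc.C=np.array([.4297,.2578])
E
python3 -c "
from lev import *
for p in [(325,159),(466,201)]: print('case',ray('side',p,0))
print('start');rows([-137],r=.05,t=.043,z=.027,yoff=180)"
```

```text
case [0.55221825 0.083951   0.        ]
case [0.17816988 0.13107517 0.        ]
start
[0.42235357 0.23550955 0.22164062] [ 1.79975523e+02 -1.71257765e-03  8.45876196e+01] [ 0.13779101  0.71194899 -0.8295165 ]
-137 [np.float64(0.07), np.float64(-0.301), np.float64(0.973), 0, 0, np.float64(0.484), 0]
```

Call:
apply_moves(
  moves=[
    [0.07,-0.3,0,0,0,0.484,0],
    [0.07,-0.3,0,0,0,0.484,0],
    [0.07,-0.3,0,0,0,0.484,0],
    [0.07,-0.3,0,0,0,0.484,0],
    [0.07,-0.3,0,0,0,0.484,0],
    [0.07,-0.3,0.2,0,0,0.484,0],
    [0.07,-0.3,0.4,0,0,0.484,0],
    [0.07,-0.3,0.6,0,0,0.484,0],
    [0.07,-0.3,0.8,0,0,0.484,0],
    [0.07,-0.3,0.92,0,0,0.484,0],
    [0.07,-0.3,0.97,0,0,0.484,0],
    [0.07,-0.3,0.97,0,0,0.484,0],
  ],
)

```text
time_s: 16.75
tool_pos: [0.3632, 0.2549, 0.0266]
tool_rot: [-180.0, 0.1, 42.9]
force: [-1.1, 1.2, 0.3]
grip_width: 0.0008
grasp_force: 0.0
```

```bash
python3 -c "
from lev import *
rows(range(-142,-70,5),r=.05,t=.023,z=.027,yoff=180)"
```

```text
[0.36320129 0.25493483 0.02656219] [-1.79995874e+02  1.48196868e-01  4.29272598e+01] [-1.11307881  1.23040704  0.32186705]
-142 [np.float64(0.014), np.float64(0.08), np.float64(-0.002), 0, 0, np.float64(0.057), 0]
-137 [np.float64(0.003), np.float64(0.101), np.float64(-0.002), 0, 0, np.float64(-0.001), 0]
-132 [np.float64(-0.006), np.float64(0.124), np.float64(-0.002), 0, 0, np.float64(-0.059), 0]
-127 [np.float64(-0.013), np.float64(0.146), np.float64(-0.002), 0, 0, np.float64(-0.117), 0]
-122 [np.float64(-0.018), np.float64(0.17), np.float64(-0.002), 0, 0, np.float64(-0.175), 0]
-117 [np.float64(-0.021), np.float64(0.194), np.float64(-0.002), 0, 0, np.float64(-0.234), 0]
-112 [np.float64(-0.022), np.float64(0.218), np.float64(-0.002), 0, 0, np.float64(-0.292), 0]
-107 [np.float64(-0.021), np.float64(0.242), np.float64(-0.002), 0, 0, np.float64(-0.35), 0]
-102 [np.float64(-0.017), np.float64(0.265), np.float64(-0.002), 0, 0, np.float64(-0.408), 0]
-97 [np.float64(-0.012), np.float64(0.289), np.float64(-0.002), 0, 0, np.float64(-0.466), 0]
-92 [np.float64(-0.005), np.float64(0.312), np.float64(-0.002), 0, 0, np.float64(-0.524), 0]
-87 [np.float64(0.005), np.float64(0.334), np.float64(-0.002), 0, 0, np.float64(-0.583), 0]
-82 [np.float64(0.016), np.float64(0.355), np.float64(-0.002), 0, 0, np.float64(-0.641), 0]
-77 [np.float64(0.029), np.float64(0.375), np.float64(-0.002), 0, 0, np.float64(-0.699), 0]
-72 [np.float64(0.044), np.float64(0.394), np.float64(-0.002), 0, 0, np.float64(-0.757), 0]
```

Push to about −85°, then creep to the stop watching the force.

Call:
apply_moves(
  moves=[
    [0.008,0.05,0,0,0,0,0],
    [0.006,0.08,0,0,0,0,0],
    [0.003,0.101,0,0,0,0,0],
    [-0.006,0.124,0,0,0,-0.059,0],
    [-0.013,0.146,0,0,0,-0.117,0],
    [-0.018,0.17,0,0,0,-0.175,0],
    [-0.021,0.194,0,0,0,-0.234,0],
    [-0.022,0.218,0,0,0,-0.292,0],
    [-0.021,0.242,0,0,0,-0.35,0],
    [-0.017,0.265,0,0,0,-0.408,0],
    [-0.012,0.289,0,0,0,-0.466,0],
    [-0.005,0.312,0,0,0,-0.524,0],
    [0.003,0.328,0,0,0,-0.55,0],
    [0.003,0.328,0,0,0,-0.55,0],
    [0.003,0.328,0,0,0,-0.55,0],
  ],
)

```text
time_s: 18.25
tool_pos: [0.4094, 0.2078, 0.0281]
tool_rot: [179.9, -0.0, 90.0]
force: [0.1, -0.2, 0.1]
grip_width: 0.0006
grasp_force: 0.0
```

```bash
python3 -c "
from lev import *
rows([-90,-87,-84,-82,-80,-78,-76,-74,-72],r=.05,t=.023,z=.027,yoff=180)
viewer.read_camera('side');print([(b['location'],b['conf'],ray('side',b['location'],.04)) for b in boxes_of('side','lever_knob')])"
```

```text
[0.40935822 0.20775344 0.02809292] [ 1.79938768e+02 -2.82482954e-02  9.00121955e+01] [ 0.05840714 -0.15836191  0.07903388]
-90 [np.float64(0.0), np.float64(-0.013), np.float64(0.005), 0, 0, np.float64(0.0), 0]
-87 [np.float64(-0.005), np.float64(-0.0), np.float64(0.005), 0, 0, np.float64(-0.035), 0]
-84 [np.float64(-0.01), np.float64(0.013), np.float64(0.005), 0, 0, np.float64(-0.07), 0]
-82 [np.float64(-0.013), np.float64(0.023), np.float64(0.005), 0, 0, np.float64(-0.093), 0]
-80 [np.float64(-0.016), np.float64(0.032), np.float64(0.005), 0, 0, np.float64(-0.116), 0]
-78 [np.float64(-0.018), np.float64(0.041), np.float64(0.005), 0, 0, np.float64(-0.139), 0]
-76 [np.float64(-0.02), np.float64(0.051), np.float64(0.005), 0, 0, np.float64(-0.163), 0]
-74 [np.float64(-0.022), np.float64(0.06), np.float64(0.005), 0, 0, np.float64(-0.186), 0]
-72 [np.float64(-0.023), np.float64(0.07), np.float64(0.005), 0, 0, np.float64(-0.209), 0]
[]
```

Call:
apply_moves(
  moves=[
    [-0.005,0.013,0,0,0,0,0],
    [-0.005,0.026,0,0,0,0,0],
    [-0.005,0.035,0,0,0,0,0],
    [-0.005,0.035,0,0,0,0,0],
  ],
)

```text
time_s: 18.75
tool_pos: [0.4161, 0.2066, 0.0275]
tool_rot: [-180.0, 0.0, 90.1]
force: [-0.5, -0.7, -0.5]
grip_width: 0.0004
grasp_force: 0.3
```

Call:
apply_moves(
  moves=[
    [0,0.005,0,0,0,0,0],
    [0,0.01,0,0,0,0,0],
    [0,0.01,0,0,0,0,0],
  ],
)

```text
time_s: 19.05
tool_pos: [0.4179, 0.2067, 0.0275]
tool_rot: [-180.0, 0.0, 90.1]
force: [-0.8, -1.4, -0.2]
grip_width: 0.0006
grasp_force: 0.5
```

Call:
apply_moves(
  moves=[
    [0,0.005,0,0,0,0,0],
    [0,0.01,0,0,0,0,0],
    [0,0.01,0,0,0,0,0],
  ],
)

```text
time_s: 19.35
tool_pos: [0.42, 0.2068, 0.0275]
tool_rot: [180.0, -0.0, 90.1]
force: [-1.5, -0.5, -0.6]
grip_width: 0.0006
grasp_force: 0.5
```

Call:
apply_moves(
  moves=[
    [0,0.005,0,0,0,0,0],
    [0,0.01,0,0,0,0,0],
    [0,0.01,0,0,0,0,0],
  ],
)

```text
time_s: 19.65
tool_pos: [0.422, 0.2069, 0.0276]
tool_rot: [180.0, -0.0, 90.1]
force: [-0.9, 0.0, -0.5]
grip_width: 0.0002
grasp_force: 0.5
```

Call:
apply_moves(
  moves=[
    [0,0.005,0,0,0,0,0],
    [0,0.01,0,0,0,0,0],
    [0,0.01,0,0,0,0,0],
  ],
)

```text
time_s: 19.95
tool_pos: [0.4241, 0.207, 0.0276]
tool_rot: [180.0, -0.0, 90.1]
force: [-0.4, -1.1, -0.1]
grip_width: 0.0006
grasp_force: 0.4
```

Call:
apply_moves(
  moves=[
    [0,0.005,0,0,0,0,0],
    [0,0.01,0,0,0,0,0],
    [0,0.01,0,0,0,0,0],
  ],
)

```text
time_s: 20.25
tool_pos: [0.4255, 0.207, 0.0275]
tool_rot: [-180.0, -0.0, 90.1]
force: [-2.2, 0.5, -0.1]
grip_width: 0.0006
grasp_force: 1.2
```

```bash
python3 - <<'E'
from h import *
cal=calib('wrist'); im=viewer.read_camera('wrist'); o=env.get_obs(); print(o['force'],o['tool_pos'])
P=[.4297,.2578]
for a in (-85,-80,-76,-72,-68): print(a,proj('wrist',[P[0]+.05*np.cos(np.radians(a)),P[1]+.05*np.sin(np.radians(a)),.04],cal).round(0), proj('wrist',[P[0]+.03*np.cos(np.radians(a)),P[1]+.03*np.sin(np.radians(a)),.04],cal).round(0))
print(proj('wrist',[*P,.052],cal),boxes_of('wrist','lever_knob'))
cv2.imwrite('pics/w4.png',im[:,:,::-1])
im2=viewer.read_camera('scene'); cv2.imwrite('pics/s4.png',im2[:,:,::-1])
a=im[80:330,160:480,::-1]; b=im2[200:325,260:420,::-1]
cv2.imwrite('pics/m4.png',np.hstack([cv2.resize(a,None,fx=1.25,fy=1.25),cv2.resize(b,(400,312))]))
E
```

```text
[-2.27694489 -0.00771687  0.55511243] [0.42553084 0.20702212 0.02751267]
-85 [334. 268.] [332. 233.]
-80 [343. 267.] [337. 232.]
-76 [349. 266.] [341. 232.]
-72 [356. 264.] [345. 231.]
-68 [362. 262.] [349. 229.]
[327.93115406 181.66983593] [{'location': [332.5, 193.2], 'conf': 0.61}]
```

View pics/m4.png

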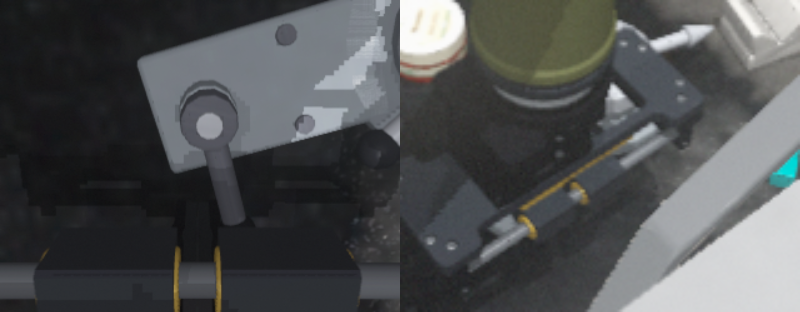

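Call:
apply_moves(
  moves=[
    [0,0.005,0,0,0,0,0],
    [0,0.01,0,0,0,0,0],
    [0,0.01,0,0,0,0,0],
  ],
)

```text
time_s: 20.7
tool_pos: [0.4259, 0.207, 0.0273]
tool_rot: [-179.8, 0.0, 90.1]
force: [-7.8, 0.3, 3.4]
grip_width: 0.0005
grasp_force: 3.7
```

Call:
apply_moves(
  moves=[
    [0,-0.05,0,0,0,0,0],
    [0,-0.12,0,0,0,0,0],
    [0,-0.12,-0.2,0,0,0,0],
    [0,-0.12,-0.45,0,0,0,0],
    [0,-0.12,-0.7,0,0,0,0],
    [0,-0.12,-0.95,0,0,0,0],
    [0,0.1,-0.97,0,0,0,0],
    [0.1,0.3,-0.97,0,0,0,0],
    [0.3,0.5,-0.97,0,0,0,0],
    [0.3,0.5,-0.97,0,0,0,0],
    [0.3,0.5,-0.97,0,0,0,0],
  ],
)

```text
time_s: 21.8
tool_pos: [0.5275, 0.2681, 0.2205]
tool_rot: [-179.9, 0.0, 90.2]
force: [0.1, -0.1, -0.2]
grip_width: 0.0008
grasp_force: 0.0
```

```bash
python3 - <<'E'
from h import *
import pickle
cal=calib('wrist'); im=viewer.read_camera('wrist'); cv2.imwrite('pics/w5.png',im[:,:,::-1])
# warp the z=.038 plane of w3 into a common top view and compare with the new picture
old=cv2.imread('pics/w3.png'); c3=pickle.load(open('c3.pkl','rb'))
xs=np.arange(.40,.70,.0005);ys=np.arange(.36,.19,-.0005)
def warp(img,cl):
    m=np.array([[proj('wrist',[x,y,.038],cl) for x in xs] for y in ys],np.float32); return cv2.remap(img,m[:,:,0],m[:,:,1],cv2.INTER_LINEAR)
A=warp(old,c3);B=warp(im[:,:,::-1].copy(),cal)
cv2.imwrite('pics/A.png',A);cv2.imwrite('pics/B.png',B)
g=lambda I:cv2.cvtColor(I,cv2.COLOR_BGR2GRAY).astype(np.float32)
def reg(x0,x1,y0,y1,name):
    s=np.s_[int((.36-y1)/.0005):int((.36-y0)/.0005),int((x0-.4)/.0005):int((x1-.4)/.0005)]
    M=np.eye(2,3,dtype=np.float32); r,M=cv2.findTransformECC(g(A)[s],g(B)[s],M,cv2.MOTION_EUCLIDEAN,(3,200,1e-5),None,5)
    h=np.array([(x1-x0)/.001,(y1-y0)/.001,1]); print(name,round(r,3),'rot',round(float(np.degrees(np.arcsin(M[1,0]))),2),'shift mm',((M@h)-h[:2])*.5)
for a in [(.575,.635,.25,.295,'arrow'),(.64,.695,.22,.295,'vblock'),(.44,.5,.24,.32,'tongue'),(.505,.575,.255,.325,'disc')]:
    try: reg(*a)
    except Exception as e: print(a,str(e)[:60])
print(env.get_obs()['tool_pos'],env.get_obs()['force'])
for t,z in [('lever_knob',.04),('arrow_tip',.038)]: print(t,[(b['location'],b['conf'],ray('wrist',b['location'],z,cal)) for b in boxes_of('wrist',t)[:2]])
E
```

```text
arrow 0.907 rot -0.99 shift mm [2.99132797 1.52897454]
vblock 0.928 rot 0.45 shift mm [-0.01473303 -0.39764732]
tongue 0.908 rot 0.63 shift mm [ 6.86042713 -2.32162716]
disc 0.406 rot 21.18 shift mm [-2.51911604  1.02544856]
[0.52708776 0.26689031 0.22103419] [-0.8129631  -0.40337492  0.05785599]
lever_knob [([233.7, 201.3], 0.93, array([0.43276376, 0.24375614, 0.04      ])), ([321.9, 165.4], 0.62, array([0.53172263, 0.2850822 , 0.04      ]))]
arrow_tip [([325.1, 162.7], 0.6, array([0.53521622, 0.28767506, 0.038     ]))]
```

```bash
python3 - <<'E'
import cv2,numpy as np
for n in 'AB':
    g=cv2.cvtColor(cv2.imread(f'pics/{n}.png'),cv2.COLOR_BGR2GRAY).astype(float)
    pts=[];w=[]
    for x in np.arange(.584,.604,.001):
        j=int(round((x-.4)/.0005)); r0=int((.36-.29)/.0005); r1=int((.36-.255)/.0005)
        c=g[r0:r1,j]; 
        k=np.where(c>155)[0]; pk=np.argmax(np.convolve(c,np.ones(15),'same')); k=k[abs(k-pk)<16]
        pts.append((x,.36-(r0+k.mean())*.0005)); w.append(len(k)*.5)
    pts=np.array(pts); s,b=np.polyfit(pts[:,0],pts[:,1],1)
    # tip: rightmost bright col near line
    tip=[x for x in np.arange(.605,.64,.0005) if g[int((.36-(s*x+b))/.0005)-3:int((.36-(s*x+b))/.0005)+4,int((x-.4)/.0005)].max()>170]
    print(n,'dir',np.degrees(np.arctan(s)),'y at C',s*.5403+b,'y at V',s*.6748+b,'tip',tip[-1] if tip else None,'widths',np.median(w))
E
```

```text
A dir -14.15873559453584 y at C 0.2902375216450219 y at V 0.25630683982683966 tip 0.6379999999999963 widths 9.5
B dir -15.722356481412021 y at C 0.29116184164912845 y at V 0.25329896281847253 tip 0.6399999999999961 widths 10.0
```

Call:
apply_moves(
  moves=[
    [0.05,0.2,0.1,0,0,0,0],
    [0.05,0.41,0.25,0,0,0,0],
    [0.05,0.41,0.33,0,0,0,0],
    [0.05,0.41,0.33,0,0,0,0],
    [0.05,0.41,0.33,0,0,0,0],
    [0.05,0.41,0.33,0,0,0,0],
  ],
)

```text
time_s: 22.55
tool_pos: [0.6095, 0.2779, 0.1583]
tool_rot: [179.8, -0.1, 90.1]
force: [-0.4, -0.2, -0.2]
grip_width: 0.0003
grasp_force: 0.0
```

```bash
cat > fin.py <<'E'
from h import *
import pickle,sys
def warp(img,cl,z=.038):
    xs=np.arange(.48,.72,.0005);ys=np.arange(.36,.20,-.0005)
    m=np.array([[proj('wrist',[x,y,z],cl) for x in xs] for y in ys],np.float32); return cv2.remap(img,m[:,:,0],m[:,:,1],cv2.INTER_LINEAR)
def bar(img,cl,zz=.038):
    g=cv2.cvtColor(warp(img,cl,zz),cv2.COLOR_BGR2GRAY).astype(float); L=[];C_=[]
    for x in np.arange(.582,.626,.001):
        j=int(round((x-.48)/.0005)); r0=int((.36-.30)/.0005); r1=int((.36-.245)/.0005); c=g[r0:r1,j]
        pk=np.argmax(np.convolve(c,np.ones(9),'same')); h=(c[pk-3:pk+4].max()+np.percentile(c,20))/2
        a=pk
        while a>0 and c[a]>h:a-=1
        b=pk
        while b<len(c)-1 and c[b]>h:b+=1
        f=lambda i,k:i+(c[i]-h)/(c[i]-c[k]) if k>i else i-(h-c[i])/(c[k]-c[i])*-1
        mid=(a+b)/2; L.append((x,.36-(r0+mid)*.0005,(b-a)*.5))
    return np.array(L)
def vtop(img,cl):
    W=warp(img,cl,.04); g=cv2.cvtColor(W,cv2.COLOR_BGR2GRAY)
    s=g[int((.36-.30)/.0005):int((.36-.215)/.0005),int((.635-.48)/.0005):int((.71-.48)/.0005)]
    t,m=cv2.threshold(s,0,255,cv2.THRESH_OTSU); m=cv2.morphologyEx(m,cv2.MORPH_CLOSE,np.ones((9,9)))
    n,l,st,c=cv2.connectedComponentsWithStats(m); k=1+np.argmax(st[1:,4])
    r=cv2.minAreaRect(np.argwhere(l==k)[:,::-1].astype(np.float32)); 
    return .635+r[0][0]*.0005,.30-r[0][1]*.0005,np.array(r[1])*.5,r[2],t
def report(tag,img,cl):
    L=bar(img,cl); k=L[:,0]<.603; s,b=np.polyfit(L[k,0],L[k,1],1); s2,b2=np.polyfit(L[:,0],L[:,1],1)
    print(tag,'bar',np.degrees(np.arctan(s)),'all',np.degrees(np.arctan(s2)),'yC',s*.5403+b,s2*.5403+b2,'y at .6748',s2*.6748+b2,'w',L[::6,2],'V',vtop(img,cl))
E
python3 - <<'E'
from fin import *
cal=calib('wrist'); im=viewer.read_camera('wrist'); cv2.imwrite('pics/w6.png',im[:,:,::-1]); pickle.dump(cal,open('c6.pkl','wb'))
print(env.get_obs()['tool_pos'])
report('new',cv2.imread('pics/w6.png'),cal)
report('w3',cv2.imread('pics/w3.png'),pickle.load(open('c3.pkl','rb')))
E
```

```text
[0.60967746 0.27791951 0.15834961]
new bar -4.141137209717804 all -10.966560877672295 yC 0.27930273809523803 0.2854045597277116 y at .6748 0.2593418620992532 w [ 8.5 10.5 10.  10.  13.5 14.   9.5  5.5] V (0.6722843093872071, 0.26086327362060546, array([55.37192154, 50.60549927]), 13.671307563781738, 164.0)
w3 bar -14.001221602170112 all -13.610951644477826 yC 0.29006999999999994 0.28967909639877004 y at .6748 0.2571129073342116 w [10.5 10.5 10.5 10.  10.  14.  10.   5.5] V (0.6737555961608886, 0.2583659744262695, array([51.13670349, 45.86617661]), 13.201086044311523, 177.0)
```

```bash
python3 - <<'E'
from fin import *
for tag,w,c in (('w3','w3','c3'),('new','w6','c6')):
    im=cv2.imread(f'pics/{w}.png');cl=pickle.load(open(c+'.pkl','rb'))
    L=bar(im,cl); print(tag,np.round(L[::3]*[1e3,1e3,1],1).tolist())
    k=(L[:,0]>.586)&(L[:,0]<.605)|(L[:,0]>.611)
    x,y=L[k,0],L[k,1]
    for _ in range(4):
        s,b=np.polyfit(x,y,1); r=abs(y-s*x-b); m=r<max(.0007,1.5*np.median(r)); x,y=x[m],y[m]
    W=warp(im,cl,.04); g=cv2.cvtColor(W,cv2.COLOR_BGR2GRAY)
    for th in (175,185,195):
        q=g[120:290,310:460]; m=cv2.morphologyEx((q>th).astype(np.uint8),cv2.MORPH_CLOSE,np.ones((9,9))); n,l,st,cc=cv2.connectedComponentsWithStats(m); i=1+np.argmax(st[1:,4]); R_=cv2.minAreaRect(np.argwhere(l==i)[:,::-1].astype(np.float32))
        V=np.array([.635+R_[0][0]*.0005,.30-R_[0][1]*.0005]); print(th,V,np.array(R_[1])*.5,R_[2], 'line y at V - Vy mm',1e3*(s*V[0]+b-V[1]))
    print('dir',np.degrees(np.arctan(s)),'n',len(x),'yC',s*.5403+b)
E
```

```text
w3 [[582.0, 279.8, 10.5], [585.0, 279.0, 10.0], [588.0, 278.2, 10.5], [591.0, 277.5, 10.0], [594.0, 276.8, 10.5], [597.0, 276.0, 10.0], [600.0, 275.0, 10.0], [603.0, 274.2, 10.5], [606.0, 274.0, 10.0], [609.0, 270.8, 11.5], [612.0, 273.0, 14.0], [615.0, 272.0, 12.0], [618.0, 271.0, 10.0], [621.0, 270.2, 7.5], [624.0, 269.2, 5.5]]
175 [0.67369101 0.25824438] [51.15553665 45.98377228] 12.994616508483887 line y at V - Vy mm -0.5396984299200769
185 [0.67371524 0.25827552] [50.76168442 45.52922058] 13.091893196105957 line y at V - Vy mm -0.5766186749183722
195 [0.67374409 0.25822478] [50.46604919 45.15219879] 13.172554969787598 line y at V - Vy mm -0.5327670976805199
dir -13.418442903330577 n 33 yC 0.2895282810205577
new [[582.0, 279.2, 8.5], [585.0, 274.2, 16.5], [588.0, 276.8, 10.5], [591.0, 276.8, 9.5], [594.0, 276.0, 10.0], [597.0, 275.2, 9.5], [600.0, 274.5, 10.0], [603.0, 273.5, 10.0], [606.0, 271.2, 13.5], [609.0, 272.8, 16.5], [612.0, 272.0, 14.0], [615.0, 271.0, 12.0], [618.0, 270.2, 9.5], [621.0, 269.5, 8.0], [624.0, 268.8, 5.5]]
175 [0.67219135 0.2604566 ] [55.1377449  49.75662994] 13.69005012512207 line y at V - Vy mm -3.105300607993522
185 [0.67212509 0.26055038] [55.00972366 49.61692047] 13.600542068481445 line y at V - Vy mm -3.183356029821227
195 [0.67218574 0.26042312] [54.35165405 49.1277504 ] 13.324530601501465 line y at V - Vy mm -3.070490402734549
dir -13.357414315448729 n 32 yC 0.28866867220908665
```

```bash
python3 -c "
from cell import env
print(env.sign_off())"
```

```text
the job is handed in; nothing more can be done
None
```

I handed the job in at about 23 s: the arrow arm points at the middle of the V-block to within roughly 1°, and the lock lever is against its stop (it stopped moving and the push force rose to 7.8 N); I saw no sign of anything else being touched or moved, though I didn't re-measure every bystander.

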